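# Reset the divider of a sloped prep rack and load the tub

### The job

Squeeze the orange release lever on the sloped rack's divider and, keeping it squeezed, slide the divider to the notch at the green tag; let go so that it locks there. Then set the green-lidded tub gently into the wider bay, lid up and flat on the sloping deck, its long side close against the front lip. Leave the red tub, bottle, jar and bowl where they are.

Things in the scene. Friction and masses are not known exactly. Their poses are not given: they have to be found in the camera images.
- deck: Sloping dark steel deck of the fixed rack, 160 x 200 mm (x, y) inside. Origin: on its upper surface, 85 mm above the counter. x points up the slope (away from the robot, rising at 25 degrees), y left along the notch bar, z along the deck's normal, which leans 25 degrees from vertical towards the robot. Side walls: inner faces at y = +-100 mm, 40 mm high. Front lip: inner face at x = -60 mm, 22 mm high.
- middle_notch (a point): Floor of the middle notch of the bright notch bar behind the deck; turned as the deck, at x = 173, y = 0, z = 0 mm in its frame. The bar has five notches, each 13 mm wide along y, at y = -60, -30, 0, 30 and 60 mm; its teeth are 18 mm long in x and 8 mm high.
- overhead_bar (a point): Middle of a fixed round steel bar, 12 mm thick, along y over the rack, 345 mm above the counter, a level 105 mm beyond the deck's origin; its posts stand at y = -135 and 135 mm behind the lever. A vertical gripper over the lever would hit it; one held along the deck's normal passes on the robot's side of it.
- divider (a joint): Position of the divider along the deck's y (m): 0 in the middle notch, where it starts (within 3 mm), + to the left, range -0.066 to 0.066. Locked by the pawl unless the lever is squeezed, then about 1 N moves it. White plate 8 mm thick and 45 mm high across the deck, with a black grip carriage behind the deck. In the middle it leaves two bays of 96 mm.
- release_lever (a joint): Angle of the orange release lever (rad): 0 at rest with the pawl down in a notch, 0.30 fully squeezed, at its stop. The pawl, 7 mm wide, clears the teeth above about 0.21. A spring returns it: about 5 N at the grip height starts it, 8 N holds it at the stop. Let go over a tooth, it stays near 0.2.
- divider_grip (a point): Point to squeeze at, turned as the deck; in its frame x = 121, y = joint divider, z = 55 mm. The black fixed plate's outer face is 17 mm down the slope of it; the orange lever's outer face 17 mm up the slope if squeezed, about 31 mm at rest. Squeeze along x. Both plates are 28 mm wide in y and end about 25 mm above it along z; below deck z = 28 mm fingers meet carriage and pawl arm.
- green_tag: Green tag, 14 x 20 x 18 mm (x, y, z), on the ledge behind the notch bar, in line with (same deck y as) the notch at -60, -30, 30 or 60 mm; red, yellow and blue tags stand at the others. Origin: centre of its underside; y along the notch bar, z up.
- green_tub: Closed white tub with a green lid, 80 x 106 x 58 mm (x, y, z), 0.25 to 0.5 kg, on the counter left or right of the rack. Origin: centre of its underside; z up. On the lid a green grip bar, 18 mm thick in x, 70 mm long in y, from z = 58 to 88 mm. Against the lip and flat on the deck its origin is at deck x = -20 mm, z = 0.
- red_tub: Same tub with a red lid, not to be moved, on the other side of the rack. Origin as the green tub's.
- squeeze_bottle: Yellow squeeze bottle, 54 mm in diameter and 170 mm tall, beside the rack on its left; origin at the centre of its foot. Leave it.
- spice_jar: Amber jar with a red cap, 48 mm in diameter and 85 mm tall, beside the rack on its right; origin at the centre of its foot. Leave it.
- prep_bowl: Steel bowl, 150 mm wide and 60 mm high, back left; origin at the centre of its foot. Leave it.

How it is judged:
By the outcome, as a careful person would: the job done as asked, in the order asked, and still so for the second after the job is handed in, with the robot touching nothing.
It also fails if it takes over 51 s, if anything falls off the work surface, if the arm or the gripper's body presses on something with over 40 N, if the wrist force passes 120 N, or if a joint passes its speed limit or range.

### The arm

A 7-joint arm with a two-finger parallel gripper is mounted at the origin on the work surface. World frame = base frame: x ahead of the robot, y to its left, z up, the work surface at z = 0. Lengths are in m, angles in degrees, forces in N, time in s.
With the tool pointing down it reaches from about 0.425 to 0.875 m from the base axis. Payload 9.9 kg.
Tool frame: the origin (TCP) lies midway between the tips of the shut fingers; the grasp point (between the pads) lies 19 mm behind it; z points along the fingers, y is the direction in which the jaws open and shut (so a half turn about z gives the same grasp; the last joint's range is limited). The gripper opens to 85 mm and grips with 20 to 120 N. Pads are 22 mm wide; open, the fingers measure 114 mm over their backs; the gripper's body (76 mm by 85 mm) begins 54 mm behind the grasp point. The pads swing forward as they close: fully open they stand 13 mm farther back than shut.
Start: joints at [67.62, 32.985, 1.427, 82.34, -0.859, 64.687, -3.237], TCP at [0.204, -0.643, 0.231] pointing down, gripper open.
Joint ranges: [-157.87, 157.87], [-19.46, 123.44], [-87.15, 90], [11.01, 140.99], [-62.26, 242.26], [9.8, 113.94], [-161.44, 161.44]. Speed limits (degrees/s): [127.2, 127.2, 172.46, 172.46, 180, 180, 180].

### API

Orientations are given as [roll, pitch, yaw] about the fixed x, y, z axes, in that order (R = Rz(yaw) Ry(pitch) Rx(roll)).
In Python, from bench import robot gives the robot as it stands.
- The arm moves only by the shell command python3 -m pendant 'ROWS' [OPENING] [FORCE]. ROWS is JSON, a list that holds one entry, the list of rows, each a list of 6 numbers: the shift along the tool's x, y, z scaled (see below), then the turn, a rotation vector about the tool's x, y, z scaled (see below). A call has 1 to 8 rows; each row shifts and turns the commanded pose from where the row before left it, along the tool's axes as they then stand; what a row does not reach is not made up. The controller multiplies each number of a shift by 750 mm and each number of a turn by 2 rad. A row lasts 1/8 s, in which the tool goes at most 62.5 mm and 10.7 degrees, less where a joint would pass 70% of its speed; a pose out of reach is approached as far as the arm can. A call with a number of a shift or a turn outside -1 to 1 is refused whole. A call with a gripper value outside its range is refused whole. OPENING is the closure, from 0 (fully open) to 1 (shut), set as the call begins (- or left out, the last holds). The fingers move at their own pace and stop on an object; FORCE is the grip in N (left out, the last holds). Time passes only in rows, so rows that do not move let the fingers close. It gives the time, the measured TCP pose, the force and the opening at its end, in the units of the state.
- robot.get_obs(): the state, without advancing time (a new reading comes with each control period).
- robot.camera(name): name is "side" or "top" or "wrist"; returns the picture (480x640x3 uint8, blue, green, red); there is no depth.
- robot.camera_info(name): a dict with "mtx" (3x3 intrinsics, pixels), "D" ([k1, k2, p1, p2, k3] as OpenCV has them; the pictures are not rectified), "R" (3x3) and "t" (3): a world point X has camera coordinates R X + t; the wrist camera has in their place "T_tool_cam" (4x4, takes a point from camera to tool coordinates, whose origin is the TCP and whose axes are the flange's). Camera axes: x right, y down, z forward; pixel columns grow to the right and rows downward; lengths in m; the calibration is good to about 2 mm. A picture is of the moment at which its call begins: read the wrist's pose just before it. camera_info takes no time and is no camera call.
- robot.hand_in(): hands the job in, once; it reports no verdict.
The state is a dict: "time_s": time; "joint_positions": joint angles; "joint_velocities": joint speeds; "tau": joint torques, N m; "ee_pos": TCP position; "tcp_rot": TCP orientation; "ft_force": force on the tool from outside, world axes, zero at the start; "ft_torque": the same for the moment, N m; "opening": opening from 0.0 (shut) to 1.0 (fully open).
Only numpy, scipy, OpenCV 4.12 (cv2) and the standard library are available. Lean on these libraries where they do the work, as an engineer would, in place of code of your own. Each camera call takes 0.05 s, during which the arm holds its last target.

## Working session

There is one attempt and no reset: what is moved stays moved. The work goes in short steps, Python scripts to look and compute and a shell command to move; the robot and the scene stay as the last step left them, time stands still between calls to the robot, and variables do not carry over. Pictures are saved under pics/ and viewed, and the job is handed in when it is done.

```bash
ls; mkdir -p pics; python3 - <<'E'
from bench import robot
import cv2,numpy as np
o=robot.get_obs();print({k:np.round(v,3).tolist() for k,v in o.items()})
for n in("side","top","wrist"):
    i=robot.camera_info(n);print(n,{k:np.round(v,4).tolist() for k,v in i.items()})
for n in("side","top"):
    cv2.imwrite(f"pics/{n}0.png",robot.camera(n))
E
```

```text
pics
{'time_s': 0.0, 'joint_positions': [67.622, 33.032, 1.422, 82.385, -0.858, 64.687, -3.237], 'joint_velocities': [-0.048, 0.035, 0.034, 0.064, 0.05, 0.019, -0.001], 'tau': [-0.001, -76.575, 2.25, -28.596, 0.015, 0.013, 0.0], 'ee_pos': [0.204, -0.643, 0.23], 'tcp_rot': [-179.907, 0.005, 17.581], 'ft_force': [-0.084, -0.342, -0.896], 'ft_torque': [-0.009, 0.01, 0.029], 'opening': 0.999}
side {'mtx': [[496.7568, 0.0, 327.9512], [0.0, 496.7568, 234.6069], [0.0, 0.0, 1.0]], 'D': [0.0182, 0.0, 0.0, 0.0, 0.0], 'R': [[-0.7311, -0.6821, 0.0153], [-0.4943, 0.514, -0.7011], [0.4703, -0.5201, -0.7129]], 't': [0.4501, 0.4326, 0.9153]}
top {'mtx': [[433.7596, 0.0, 317.19], [0.0, 433.7596, 236.1216], [0.0, 0.0, 1.0]], 'D': [0.0236, 0.0, 0.0, 0.0, 0.0], 'R': [[0.0223, -0.9998, -0.0003], [-0.9959, -0.0222, -0.0873], [0.0873, 0.0023, -0.9962]], 't': [0.0138, 0.601, 1.1315]}
wrist {'mtx': [[331.8176, 0.0, 323.614], [0.0, 331.8176, 236.1741], [0.0, 0.0, 1.0]], 'D': [-0.0321, 0.0, 0.0, 0.0, 0.0], 'T_tool_cam': [[-0.0003, -0.9501, -0.3121, 0.0804], [1.0, -0.0002, -0.0004, -0.0003], [0.0003, -0.3121, 0.9501, -0.1428], [0.0, 0.0, 0.0, 1.0]]}
```

View pics/side0.png

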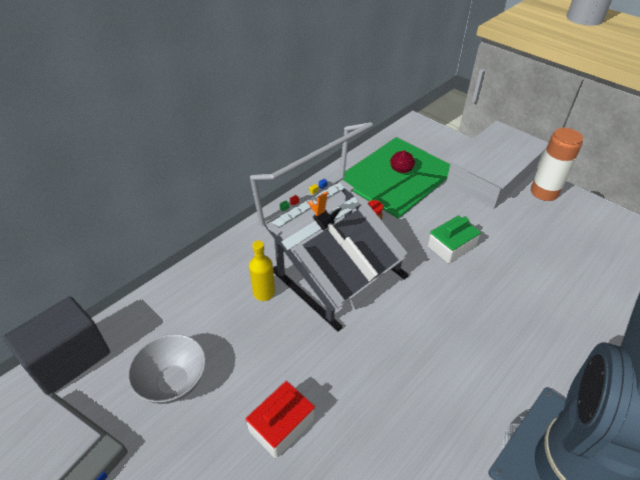

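View pics/top0.png

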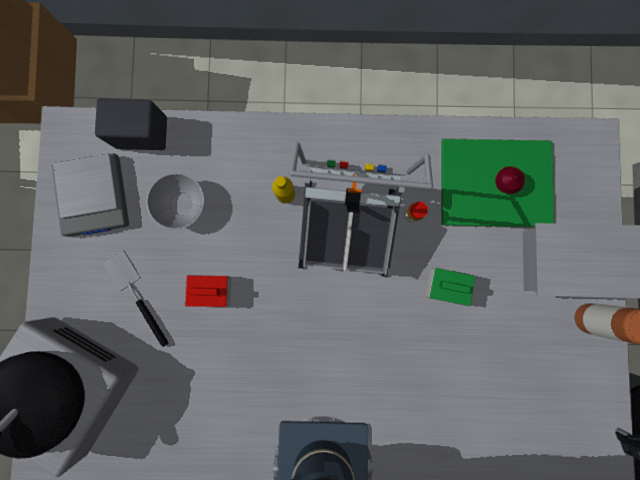

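The side and top views show the tags in the top image from left to right: green (331,164), red, yellow, blue. So green is at deck y=+60, and the wider bay will be on the right. The green tub is at about (453,287), right of the rack. Next I measure these.

```bash
cat > h.py <<'E'
import numpy as np,cv2
from bench import robot
from scipy.spatial.transform import Rotation as Ro
def cam(n,pose=None):
    i=robot.camera_info(n);K=np.array(i['mtx']);D=np.array(i['D'],float)
    if n=='wrist':
        p,r=pose;T=np.eye(4);T[:3,:3]=Ro.from_euler('xyz',r,degrees=True).as_matrix();T[:3,3]=p
        W=T@np.array(i['T_tool_cam']);R=W[:3,:3].T;t=-R@W[:3,3]
    else: R=np.array(i['R']);t=np.array(i['t'])
    return K,D,R,t
def ray(c,uv):
    K,D,R,t=c;u=cv2.undistortPoints(np.array(uv,float).reshape(1,1,2),K,D).ravel()
    d=R.T@np.array([*u,1]);return -R.T@t,d/np.linalg.norm(d)
def onz(c,uv,z):
    o,d=ray(c,uv);return o+d*(z-o[2])/d[2]
def tri(c1,u1,c2,u2):
    o1,d1=ray(c1,u1);o2,d2=ray(c2,u2)
    A=np.stack([d1,-d2],1);s=np.linalg.lstsq(A,o2-o1,rcond=None)[0]
    a=o1+s[0]*d1;b=o2+s[1]*d2;return (a+b)/2,np.linalg.norm(a-b)
def proj(c,P):
    K,D,R,t=c;return cv2.projectPoints(np.atleast_2d(np.array(P,float)),cv2.Rodrigues(R)[0],t,K,D)[0].reshape(-1,2)
E
python3 - <<'E'
from h import *
t=cv2.imread('pics/top0.png');s=cv2.imread('pics/side0.png')
cv2.imwrite('pics/tz.png',cv2.resize(t[130:310,270:490],None,fx=3.6,fy=3.3,interpolation=cv2.INTER_CUBIC))
cv2.imwrite('pics/sz.png',cv2.resize(s[110:340,235:435],None,fx=4,fy=2.6,interpolation=cv2.INTER_CUBIC))
def blobs(im,name):
    h=cv2.cvtColor(im,cv2.COLOR_BGR2HSV)
    for nm,lo,hi in(('green',(50,120,40),(75,255,255)),('red',(0,150,60),(6,255,255)),('yel',(22,150,60),(32,255,255)),('blue',(105,150,50),(125,255,255)),('org',(8,180,100),(18,255,255))):
        m=cv2.inRange(h,lo,hi);n,_,st,ce=cv2.connectedComponentsWithStats(m)
        print(name,nm,[(st[i,:5].tolist(),ce[i].round(1).tolist()) for i in range(1,n) if st[i,4]>12])
blobs(t,'top');blobs(s,'side')
E
```

```text
top green [([442, 139, 112, 88, 8845], [495.8, 182.6]), ([327, 160, 8, 7, 48], [330.6, 163.4]), ([430, 268, 45, 38, 1252], [452.2, 286.5])]
top red [([340, 162, 8, 6, 43], [343.5, 164.3]), ([411, 202, 17, 17, 221], [418.9, 209.6]), ([185, 276, 43, 31, 1221], [206.2, 290.7])]
top yel [([365, 164, 9, 7, 54], [368.9, 166.9]), ([273, 176, 22, 27, 433], [283.3, 189.3])]
top blue [([378, 165, 8, 7, 50], [381.3, 168.2]), ([81, 229, 27, 5, 52], [94.8, 231.1])]
top org [([348, 183, 14, 9, 49], [354.4, 188.0])]
side green [([343, 138, 107, 80, 4379], [396.3, 177.2]), ([280, 201, 9, 10, 62], [284.1, 205.6]), ([431, 216, 50, 34, 929], [455.4, 232.1])]
side red [([290, 196, 9, 9, 56], [294.1, 199.8]), ([369, 200, 14, 15, 126], [376.0, 206.2]), ([246, 382, 69, 66, 2248], [279.7, 413.6])]
side yel [([309, 184, 9, 10, 62], [313.3, 188.6]), ([249, 241, 26, 60, 1068], [261.2, 273.8])]
side blue [([319, 179, 8, 10, 59], [322.5, 183.4]), ([96, 472, 11, 8, 52], [101.8, 476.2])]
side org [([309, 192, 18, 24, 192], [319.4, 204.5])]
```

```bash
sleep 1; ls pics
```

```text
side0.png
sz.png
top0.png
tz.png
```

View pics/tz.png

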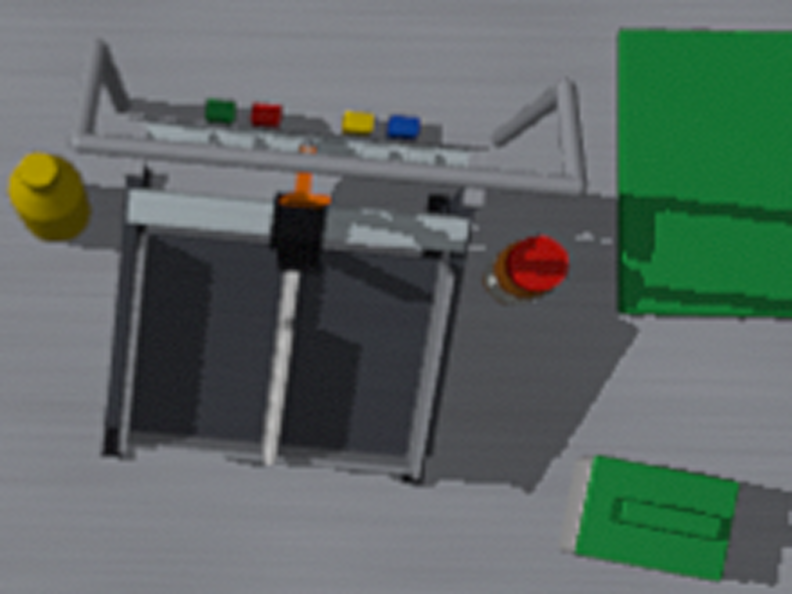

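View pics/sz.png

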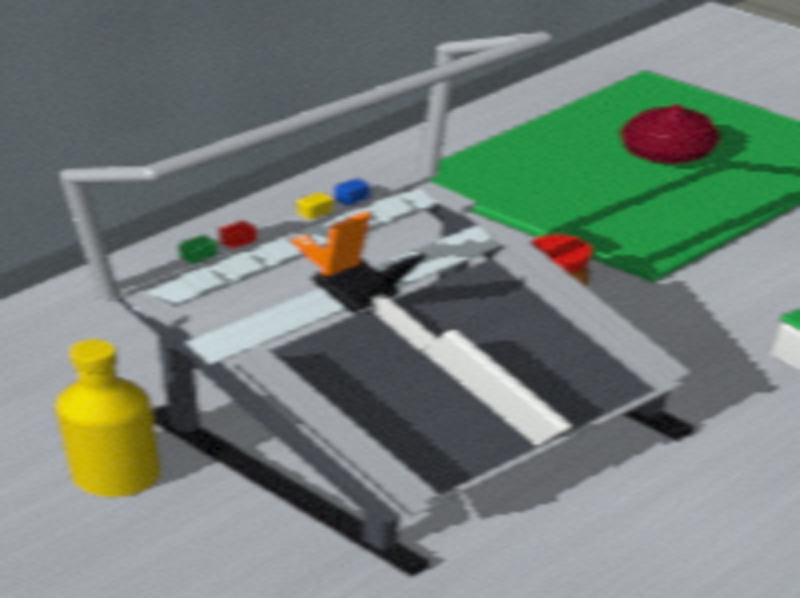

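```bash
python3 - <<'E'
from h import *
T=cam('top');S=cam('side')
for n,a,b in(('g',(330.6,163.4),(284.1,205.6)),('r',(343.5,164.3),(294.1,199.8)),('y',(368.9,166.9),(313.3,188.6)),('b',(381.3,168.2),(322.5,183.4)),('tub',(452.2,286.5),(455.4,232.1))):
    p,e=tri(T,a,S,b);print(n,p.round(4),round(e,4))
E
```

```text
g [ 0.7596 -0.0012  0.1763] 0.0009
r [ 0.7581 -0.0317  0.1756] 0.0012
y [ 0.7531 -0.0913  0.1765] 0.0008
b [ 0.7505 -0.1205  0.1767] 0.0009
tub [ 0.4751 -0.3234  0.0541] 0.0016
```

```bash
python3 - <<'E'
from h import *
T=cam('top');S=cam('side')
tags=np.array([[.7596,-.0012],[.7581,-.0317],[.7531,-.0913],[.7505,-.1205]])
ys=np.array([.06,.03,-.03,-.06]);m=tags.mean(0);dy=(ys[:,None]*(tags-m)).sum(0)/(ys**2).sum();print(m,dy)
psi=np.arctan2(-dy[0],dy[1]);print(np.degrees(psi))
xd=np.array([np.cos(psi),np.sin(psi)]);yd=np.array([-xd[1],xd[0]])
for u in((290.8,173.3),(361.1,179.7),(431.1,186.1)):
    p=onz(T,u,.345)[:2]-m;print('bar',p@xd-.105,p@yd)
a,e=tri(T,(290.8,173.3),S,(235+155/4,110+172/2.6));b,e2=tri(T,(431.1,186.1),S,(235+548/4,110+38/2.6));print(a,e,b,e2)
h0=.105
for off in(-.265,-.260,-.255):
  pass
# lip and walls: project
E
```

```text
[ 0.755325 -0.061175] [0.07733333 0.994     ]
-4.448658070772529
bar -0.17645014846639812 0.1368508912056491
bar -0.17541071223750945 -0.0010736123365573571
bar -0.1745812164807371 -0.13776299429862063
[0.69290319 0.07961213 0.34711063] 0.003275565771856191 [ 0.67450602 -0.19461953  0.34269436] 0.003066942747049082
```

```bash
cat >> h.py <<'E'
PSI=np.radians(-4.2);ORG=np.array([.5803,-.0476,.085])
def deckR(psi=None): return Ro.from_euler('ZY',[PSI if psi is None else psi,-np.radians(25)]).as_matrix()
def D2W(p,org=None,psi=None): return (ORG if org is None else org)+np.atleast_2d(p)@deckR(psi).T
E
python3 - <<'E'
from h import *
psi=np.radians(-4.6)
L=[[(-.06,-.1,.022),(-.06,.1,.022)],[(-.06,.1,.0),(.1,.1,.0)],[(-.06,-.1,.0),(.1,-.1,.0)],[(-.06,-.1,.04),(.1,-.1,.04)],[(-.06,.1,.04),(.1,.1,.04)],[(.173,-.07,0),(.173,.07,0)],[(.121,0,.055),(.121,0,.08)],[(.104,-.014,.08),(.104,.014,.08)],[(-.06,0,.045),(.1,0,.045)],[(.1,-.1,0),(.1,.1,0)]]
for n,r,f in(('top',(130,310,270,490),(3.6,3.3)),('side',(110,340,235,435),(4,2.6))):
    im=cv2.imread(f'pics/{n}0.png');z=cv2.resize(im[r[0]:r[1],r[2]:r[3]],None,fx=f[0],fy=f[1],interpolation=cv2.INTER_CUBIC)
    for l in L:
        p=(proj(cam(n),D2W(l,None,psi))-[r[2],r[0]]+.5)*f
        cv2.line(z,*[tuple(int(v) for v in q) for q in p],(255,0,255),1)
    cv2.imwrite(f'pics/{n}ov.png',z)
E
true
```

```text
(no output)
```

View pics/topov.png

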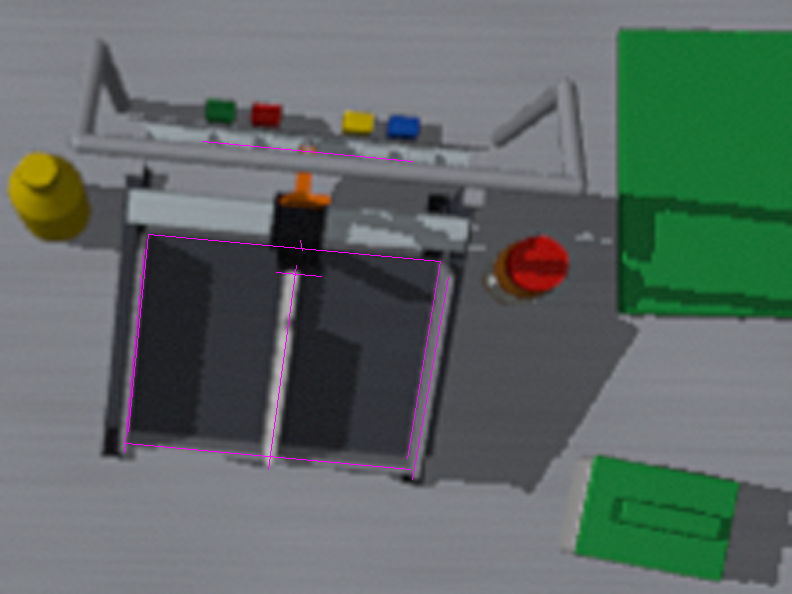

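View pics/sideov.png

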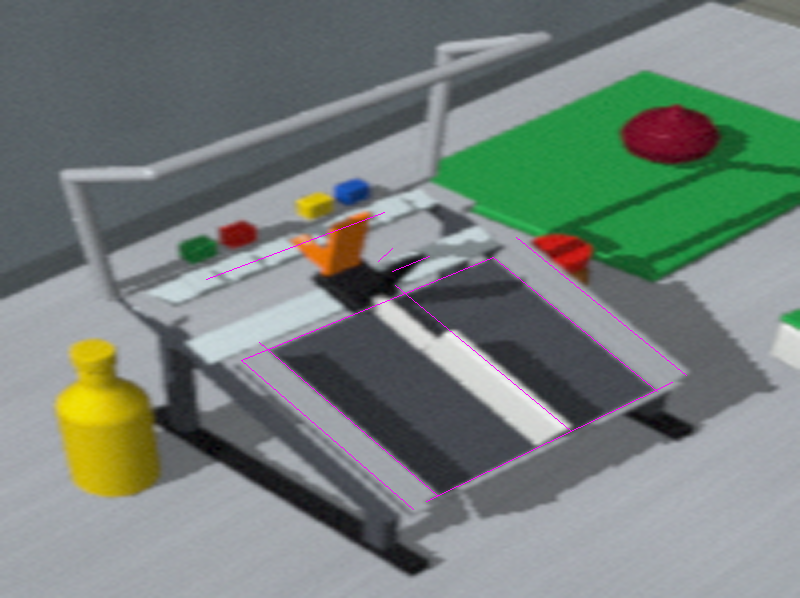

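The fitted outline matches the walls, lip and notch bar in both views. The black grip looks offset in the side view, so I'll look closer.

```bash
python3 - <<'E'
from h import *
im=cv2.imread('pics/side0.png');cv2.imwrite('pics/sz2.png',cv2.resize(im[180:260,280:380],None,fx=8,fy=7.5,interpolation=cv2.INTER_CUBIC))
im=cv2.imread('pics/top0.png');cv2.imwrite('pics/tz2.png',cv2.resize(im[155:235,310:410],None,fx=8,fy=7.5,interpolation=cv2.INTER_CUBIC))
E
```

```text
(no output)
```

View pics/sz2.png

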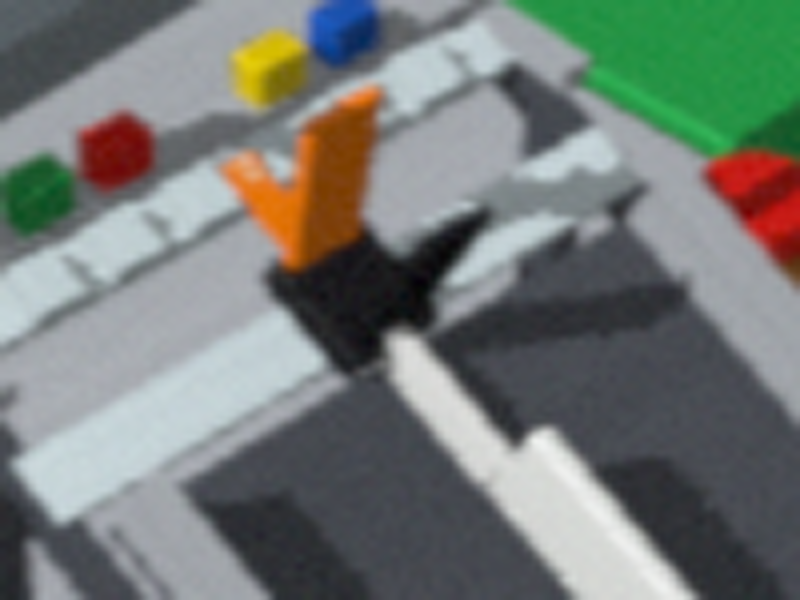

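View pics/tz2.png

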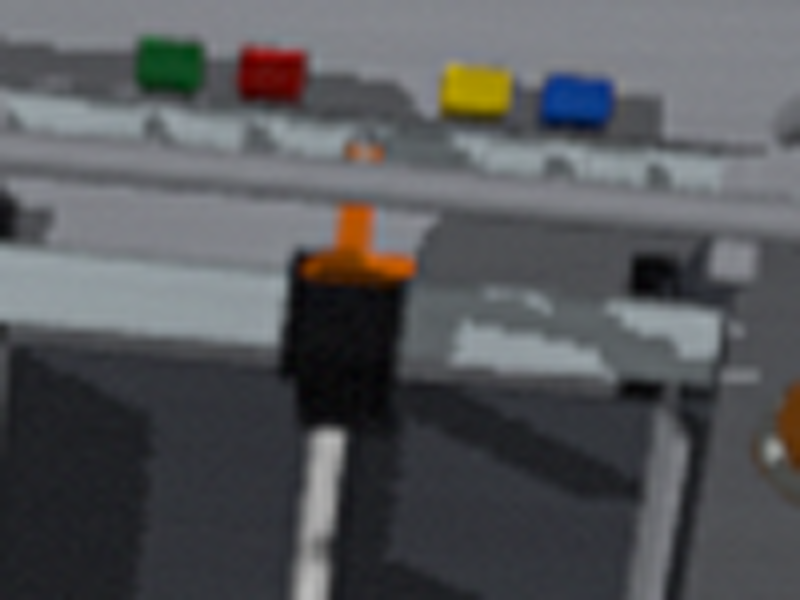

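```bash
cat >> h.py <<'E'
PSI=np.radians(-4.6)
def gripR(): # tool x=deck y, y=deck x, z=-n
    R=deckR();return np.stack([R[:,1],R[:,0],-R[:,2]],1)
def plan(P,R,N):
    o=robot.get_obs();p0=np.array(o['ee_pos']);R0=Ro.from_euler('xyz',o['tcp_rot'],degrees=True);R1=Ro.from_matrix(R)
    rv=(R0.inv()*R1).as_rotvec();print('at',p0.round(4),np.round(o['tcp_rot'],2),'d',np.round(P-p0,4),'rotdeg',np.degrees(np.linalg.norm(rv)).round(2))
    for k in range(N):
        Rk=R0*Ro.from_rotvec(rv*k/N);s=Rk.inv().apply((P-p0)/N)/.75
        print(np.round(np.r_[s,rv/N/2],3).tolist(),end=',')
    print()
E
python3 - <<'E'
from h import *
R=gripR();print(R.round(3),Ro.from_matrix(R).as_euler('xyz',degrees=True))
print(D2W([(.123,0,.036),(.123,0,.14)]))
plan(np.array([.45,-.22,.36]),R,9)
E
```

```text
[[ 0.08   0.903  0.421]
 [ 0.997 -0.073 -0.034]
 [ 0.     0.423 -0.906]] [155.    0.   85.4]
[[ 0.67625153 -0.05532008  0.16960913]
 [ 0.63244081 -0.05179515  0.26386514]]
at [ 0.2037 -0.6431  0.2305] [-179.91    0.     17.58] d [0.2463 0.4231 0.1295] rotdeg 71.79
[0.054, -0.049, -0.019, -0.021, 0.014, -0.065],[0.06, -0.041, -0.019, -0.021, 0.014, -0.065],[0.065, -0.032, -0.019, -0.021, 0.014, -0.065],[0.069, -0.022, -0.018, -0.021, 0.014, -0.065],[0.072, -0.012, -0.017, -0.021, 0.014, -0.065],[0.073, -0.002, -0.015, -0.021, 0.014, -0.065],[0.073, 0.008, -0.013, -0.021, 0.014, -0.065],[0.072, 0.018, -0.01, -0.021, 0.014, -0.065],[0.069, 0.028, -0.007, -0.021, 0.014, -0.065],
```

```bash
python3 -m pendant '[[[0.054,-0.049,-0.019,-0.021,0.014,-0.065],[0.06,-0.041,-0.019,-0.021,0.014,-0.065],[0.065,-0.032,-0.019,-0.021,0.014,-0.065],[0.069,-0.022,-0.018,-0.021,0.014,-0.065],[0.072,-0.012,-0.017,-0.021,0.014,-0.065],[0.073,-0.002,-0.015,-0.021,0.014,-0.065],[0.073,0.008,-0.013,-0.021,0.014,-0.065],[0.072,0.018,-0.01,-0.021,0.014,-0.065]]]' 0; python3 - <<'E'
from h import *
plan(D2W((.08,0,.20))[0],gripR(),5)
E
```

```text
time_s: 1.1
ee_pos: [0.4223, -0.2654, 0.3444]
tcp_rot: [157.9, -1.3, 78.4]
ft_force: [0.7, -0.0, 0.9]
opening: 0.999
at [ 0.4223 -0.2654  0.3444] [157.87  -1.26  78.45] d [ 0.146   0.2188 -0.0444] rotdeg 7.6
[0.065, 0.02, 0.022, -0.005, 0.003, -0.012],[0.064, 0.021, 0.023, -0.005, 0.003, -0.012],[0.063, 0.022, 0.023, -0.005, 0.003, -0.012],[0.063, 0.023, 0.024, -0.005, 0.003, -0.012],[0.062, 0.025, 0.025, -0.005, 0.003, -0.012],
```

```bash
python3 -m pendant '[[[0.065,0.02,0.022,-0.005,0.003,-0.012],[0.064,0.021,0.023,-0.005,0.003,-0.012],[0.063,0.022,0.023,-0.005,0.003,-0.012],[0.063,0.023,0.024,-0.005,0.003,-0.012],[0.062,0.025,0.025,-0.005,0.003,-0.012],[0,0,0,0,0,0]]]'; python3 - <<'E'
from h import *
o=robot.get_obs()
im=robot.camera('wrist')
C=cam('wrist',(o['ee_pos'],o['tcp_rot']))
np.save('w1.npy',np.r_[o['ee_pos'],o['tcp_rot']])
cv2.imwrite('pics/w1.png',im)
for p in [(.104,-.014,.08),(.104,.014,.08),(.152,-.014,.08),(.152,.014,.08),(.173,-.06,0),(.173,0,0),(.173,.06,0),(.1,0,.045)]:
    print(p,proj(C,D2W(p)).round(1))
plan(D2W((.123,0,.12))[0],gripR(),3)
E
```

```text
time_s: 1.85
ee_pos: [0.5701, -0.0439, 0.2993]
tcp_rot: [155.0, -0.2, 85.7]
ft_force: [-0.4, -0.7, -1.0]
opening: 0.999
(0.104, -0.014, 0.08) [[350.7 250. ]]
(0.104, 0.014, 0.08) [[351.7 217.8]]
(0.152, -0.014, 0.08) [[407.7 250.1]]
(0.152, 0.014, 0.08) [[410.4 217.9]]
(0.173, -0.06, 0) [[405.9 264. ]]
(0.173, 0, 0) [[410.3 211.6]]
(0.173, 0.06, 0) [[415.  153.5]]
(0.1, 0, 0.045) [[343.9 222.8]]
at [ 0.5692 -0.0466  0.2993] [155.07  -0.18  85.45] d [ 0.0717 -0.0059 -0.0536] rotdeg 0.2
[-0.0, 0.019, 0.035, -0.0, -0.001, -0.0],[-0.0, 0.019, 0.035, -0.0, -0.001, -0.0],[-0.0, 0.019, 0.035, -0.0, -0.001, -0.0],
```

View pics/w1.png

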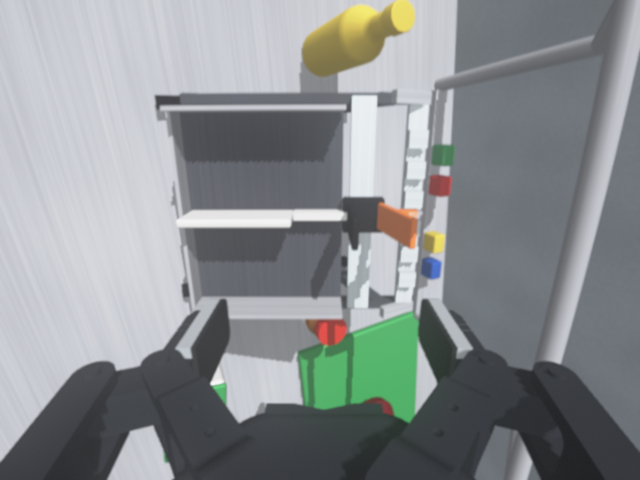

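```bash
python3 - <<'E'
from h import *
im=cv2.imread('pics/w1.png');cv2.imwrite('pics/w1z.png',cv2.resize(im[140:290,330:470],None,fx=5.6,fy=4,interpolation=cv2.INTER_CUBIC))
w=np.load('w1.npy');C=cam('wrist',(w[:3],w[3:]))
z=cv2.imread('pics/w1z.png')
def dr(a,b):
    p=(proj(C,D2W([a,b]))-[330,140]+.5)*[5.6,4]
    cv2.line(z,*[tuple(int(v) for v in q) for q in p],(255,0,255),1)
for y in(-.06,-.03,0,.03,.06):
  for s in(-.0065,.0065): dr((.164,y+s,.008),(.182,y+s,.008))
dr((.104,-.014,.08),(.104,.014,.08));dr((.152,-.014,.08),(.152,.014,.08));dr((.06,-.004,.045),(.1,-.004,.045));dr((.06,.004,.045),(.1,.004,.045))
cv2.imwrite('pics/w1z.png',z)
E
```

```text
(no output)
```

View pics/w1z.png

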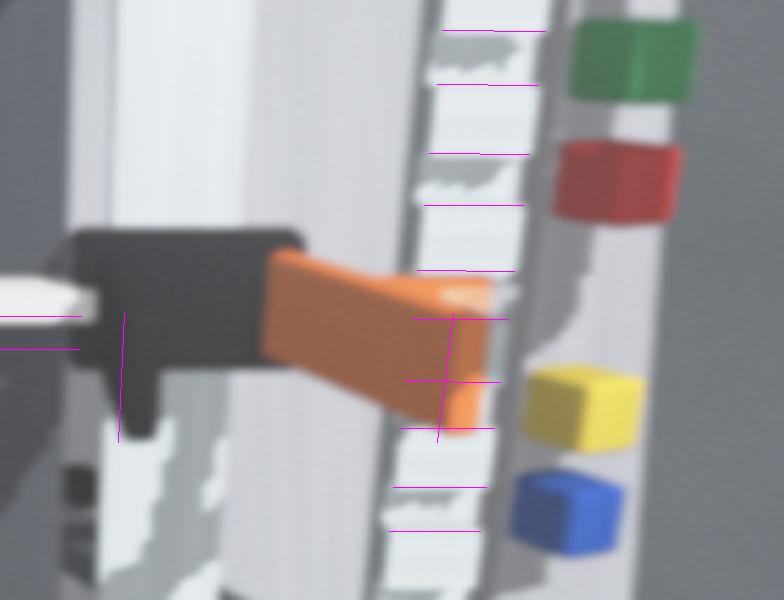

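```bash
python3 -m pendant '[[[0,0.019,0.035,0,-0.001,0],[0,0.019,0.035,0,0,0],[0,0.019,0.035,0,0,0],[0,0,0,0,0,0]]]'; python3 - <<'E'
from h import *
plan(D2W((.122,0,.036))[0],gripR(),4)
o=robot.get_obs();print(deckR().T@(np.array(o['ee_pos'])-ORG))
E
```

```text
time_s: 2.4
ee_pos: [0.6405, -0.0568, 0.245]
tcp_rot: [155.2, -0.0, 85.0]
ft_force: [-1.4, -0.3, 0.6]
opening: 1.0
at [ 0.6405 -0.0568  0.245 ] [ 1.5516e+02 -4.0000e-02  8.5010e+01] d [ 0.0348  0.0016 -0.0758] rotdeg 0.42
[0.002, -0.0, 0.028, -0.0, 0.0, -0.001],[0.002, -0.0, 0.028, -0.0, 0.0, -0.001],[0.001, -0.0, 0.028, -0.0, 0.0, -0.001],[0.001, -0.0, 0.028, -0.0, 0.0, -0.001],
[ 0.12269746 -0.00436776  0.11932262]
```

```bash
python3 -m pendant '[[[0.003,0,0.028,0,0,0],[0.002,0,0.028,0,0,0],[0,0,0.028,0,0,0],[0,0,0.028,0,0,0],[0,0,0,0,0,0]]]' 0; python3 -m pendant '[[[0,0,0,0,0,0]]]'; python3 - <<'E'
from h import *
for i in range(3):
    o=robot.get_obs();print((deckR().T@(np.array(o['ee_pos'])-ORG)).round(4))
    im=robot.camera('wrist' if i==0 else ('side' if i==1 else 'top'));cv2.imwrite(f'pics/a{i}.png',im)
a=cv2.imread('pics/a0.png');b=cv2.imread('pics/a1.png')
cv2.imwrite('pics/a.png',np.hstack([cv2.resize(a,(440,330)),cv2.resize(b[130:280,240:400],(352,330),interpolation=cv2.INTER_CUBIC)]))
E
```

```text
time_s: 3.02
ee_pos: [0.676, -0.0545, 0.1689]
tcp_rot: [155.1, -0.0, 85.1]
ft_force: [-0.5, 0.0, 0.6]
opening: 0.998
time_s: 3.15
ee_pos: [0.6765, -0.0541, 0.171]
tcp_rot: [155.0, -0.0, 85.2]
ft_force: [0.2, 0.1, 0.3]
opening: 1.001
[0.1237 0.0013 0.0371]
[0.124  0.0012 0.0374]
[0.1241 0.0012 0.0376]
```

View pics/a.png

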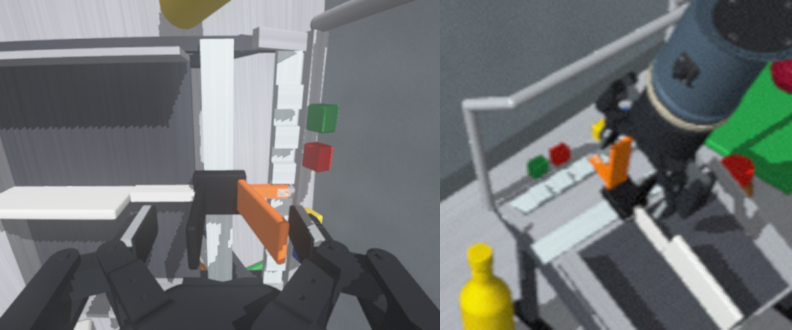

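The fingers straddle the black plate and the orange lever (wrist view: plates between the fingers). Squeezing now.

```bash
python3 -m pendant '[[[0,-0.003,0,0,0,0],[0,0,0,0,0,0],[0,0,0,0,0,0],[0,0,0,0,0,0],[0,0,0,0,0,0],[0,0,0,0,0,0]]]' 1 35; python3 - <<'E'
from h import *
o=robot.get_obs();print((deckR().T@(np.array(o['ee_pos'])-ORG)).round(4),o['opening']*85,np.round(o['ft_force'],1))
im=robot.camera('wrist');cv2.imwrite('pics/b0.png',im)
E
```

```text
time_s: 4.05
ee_pos: [0.674, -0.0539, 0.1708]
tcp_rot: [154.9, 0.0, 85.2]
ft_force: [-8.6, 0.7, 10.1]
opening: 0.39
[0.1213 0.0012 0.0381] 33.160486166398115 [-8.6  0.7 10.1]
```

View pics/b0.png

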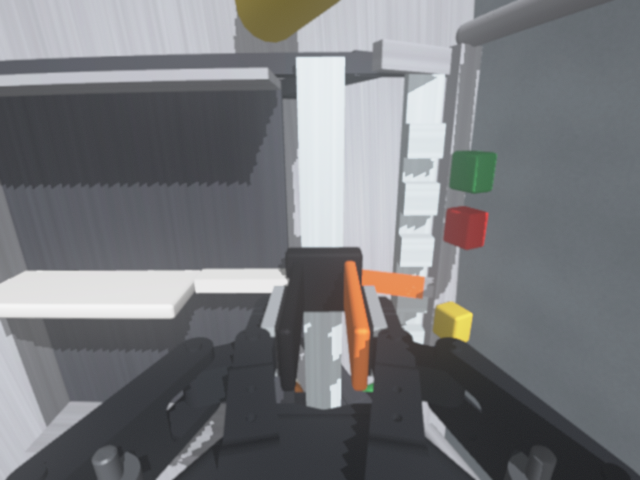

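The lever is squeezed to its stop (opening ≈33 mm; the orange plate is parallel to the black one). Sliding left 60 mm.

```bash
python3 -m pendant '[[[0.008,0,0,0,0,0],[0.012,0,0,0,0,0],[0.015,0,0,0,0,0],[0.015,0,0,0,0,0],[0.015,0,0,0,0,0],[0.010,0,0,0,0,0],[0.004,0,0,0,0,0],[0,0,0,0,0,0]]]'; python3 - <<'E'
from h import *
o=robot.get_obs();print((deckR().T@(np.array(o['ee_pos'])-ORG)).round(4),o['opening']*85,np.round(o['ft_force'],1))
w=np.r_[o['ee_pos'],o['tcp_rot']];np.save('w2.npy',w)
im=robot.camera('wrist');cv2.imwrite('pics/c0.png',im)
cv2.imwrite('pics/c1.png',robot.camera('side'))
C=cam('wrist',(w[:3],w[3:]))
z=cv2.resize(im[150:400,250:550],None,fx=2.6,fy=2.4,interpolation=cv2.INTER_CUBIC)
for y in(0,.03,.06):
  for s in(-.0065,.0065):
    p=(proj(C,D2W([(.164,y+s,.008),(.182,y+s,.008)]))-[250,150]+.5)*[2.6,2.4]
    cv2.line(z,*[tuple(int(v) for v in q) for q in p],(255,0,255),1)
cv2.imwrite('pics/c0z.png',z)
E
```

```text
time_s: 5.1
ee_pos: [0.6786, 0.0059, 0.1707]
tcp_rot: [155.0, -0.0, 85.2]
ft_force: [-12.2, 1.5, 12.0]
opening: 0.391
[0.1211 0.0612 0.0381] 33.207907637126084 [-12.2   1.5  12. ]
```

View pics/c0z.png

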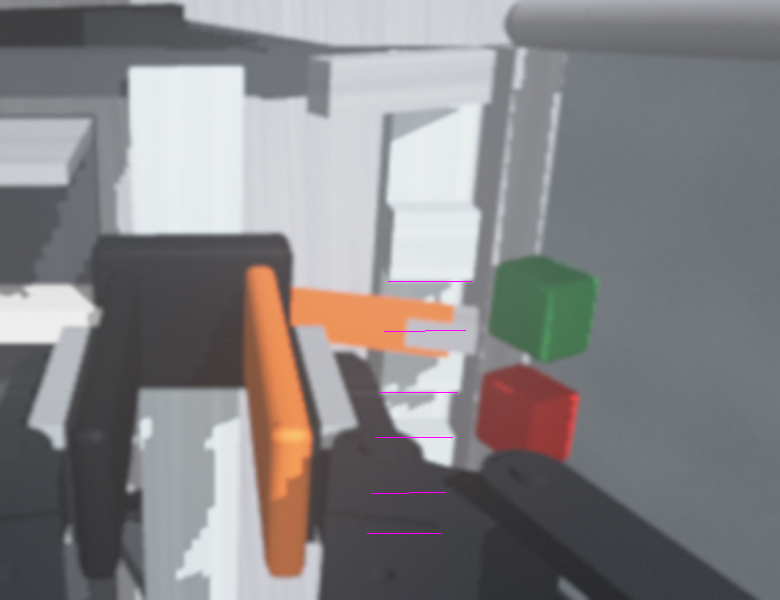

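View pics/c1.png

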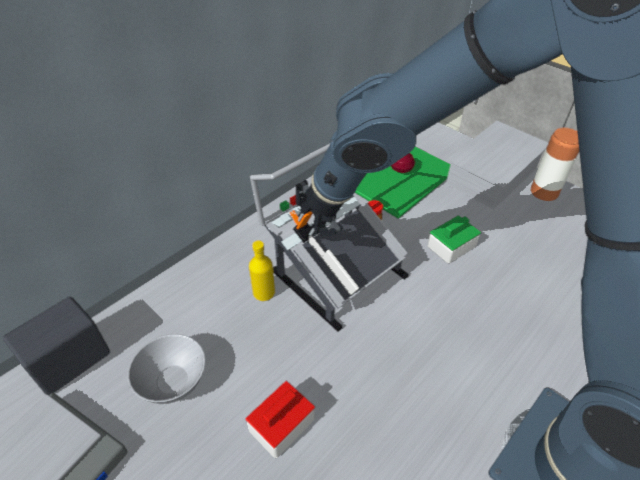

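The lifted pawl (≈(435,328) in the crop) is over the green notch, allowing for the parallax of its lift. Releasing.

```bash
python3 -m pendant '[[[0,0,0,0,0,0],[0,0,0,0,0,0],[0,0,0,0,0,0],[0,0,0,0,0,0],[0,0,0,0,0,0]]]' 0; python3 - <<'E'
from h import *
o=robot.get_obs();print((deckR().T@(np.array(o['ee_pos'])-ORG)).round(4),o['opening']*85,np.round(o['ft_force'],1))
w=np.r_[o['ee_pos'],o['tcp_rot']]
im=robot.camera('wrist');cv2.imwrite('pics/d0.png',im)
C=cam('wrist',(w[:3],w[3:]))
z=cv2.resize(im[150:400,250:550],None,fx=2.6,fy=2.4,interpolation=cv2.INTER_CUBIC)
for y in(0,.03,.06):
  for s in(-.0065,.0065):
    p=(proj(C,D2W([(.164,y+s,.008),(.182,y+s,.008)]))-[250,150]+.5)*[2.6,2.4]
    cv2.line(z,*[tuple(int(v) for v in q) for q in p],(255,0,255),1)
cv2.imwrite('pics/d0z.png',z)
plan(D2W((.10,.06,.14))[0],gripR(),3)
E
```

```text
time_s: 5.82
ee_pos: [0.6791, 0.0049, 0.1694]
tcp_rot: [155.0, -0.0, 85.1]
ft_force: [-0.1, -0.4, -0.6]
opening: 0.998
[0.1211 0.0603 0.0367] 84.79529884081936 [-0.1 -0.4 -0.6]
at [0.6792 0.005  0.1695] [ 1.5502e+02 -4.0000e-02  8.5140e+01] d [-0.0627  0.0047  0.0846] rotdeg 0.26
[-0.0, -0.009, -0.046, -0.0, 0.0, -0.001],[-0.0, -0.009, -0.046, -0.0, 0.0, -0.001],[-0.0, -0.009, -0.046, -0.0, 0.0, -0.001],
```

View pics/d0z.png

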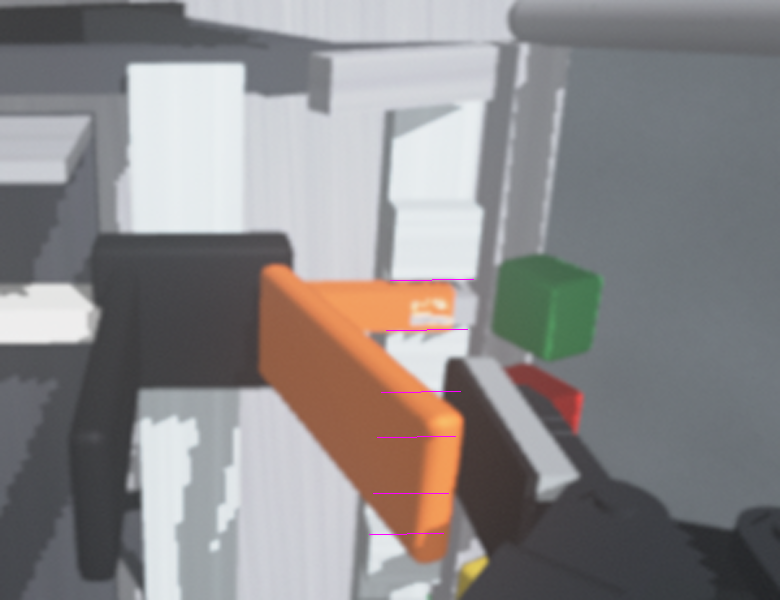

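The pawl (≈(440,305)) now sits down between the green notch's edges and the lever is back at rest. Retreating along the normal, then going to look at the tub.

```bash
python3 -m pendant '[[[0,0,-0.03,0,0,0],[0,-0.004,-0.05,0,0,0],[0,-0.019,-0.05,0,0,0],[0,0,-0.02,0,0,0]]]'; python3 - <<'E'
from h import *
R=Ro.from_euler('xyz',[180,0,80],degrees=True).as_matrix()
plan(np.array([.475,-.30,.25]),R,7)
E
```

```text
time_s: 6.38
ee_pos: [0.6155, 0.0105, 0.266]
tcp_rot: [154.9, -0.0, 85.2]
ft_force: [-0.1, 0.7, 0.6]
opening: 1.0
at [0.6155 0.0105 0.266 ] [ 1.5492e+02 -2.0000e-02  8.5160e+01] d [-0.1405 -0.3105 -0.016 ] rotdeg 25.6
[-0.061, -0.021, -0.006, 0.031, -0.001, 0.006],[-0.061, -0.021, -0.005, 0.031, -0.001, 0.006],[-0.062, -0.02, -0.004, 0.031, -0.001, 0.006],[-0.062, -0.019, -0.002, 0.031, -0.001, 0.006],[-0.062, -0.019, -0.001, 0.031, -0.001, 0.006],[-0.062, -0.018, 0.001, 0.031, -0.001, 0.006],[-0.063, -0.017, 0.002, 0.031, -0.001, 0.006],
```

```bash
python3 -m pendant '[[[-0.061,-0.021,-0.006,0.031,-0.001,0.006],[-0.061,-0.021,-0.005,0.031,-0.001,0.006],[-0.062,-0.02,-0.004,0.031,-0.001,0.006],[-0.062,-0.019,-0.002,0.031,-0.001,0.006],[-0.062,-0.019,-0.001,0.031,-0.001,0.006],[-0.062,-0.018,0.001,0.031,-0.001,0.006],[-0.063,-0.017,0.002,0.031,-0.001,0.006],[0,0,0,0,0,0]]]'; python3 - <<'E'
from h import *
o=robot.get_obs();w=np.r_[o['ee_pos'],o['tcp_rot']];np.save('w3.npy',w)
im=robot.camera('wrist');cv2.imwrite('pics/e0.png',im)
s=robot.camera('side');cv2.imwrite('pics/e1.png',s)
t=robot.camera('top');cv2.imwrite('pics/e2.png',t)
cv2.imwrite('pics/e1z.png',cv2.resize(s[160:300,240:420],None,fx=4.2,fy=4.2,interpolation=cv2.INTER_CUBIC))
E
```

```text
time_s: 7.38
ee_pos: [0.4749, -0.3044, 0.2458]
tcp_rot: [-180.0, -0.3, 79.9]
ft_force: [0.5, 0.8, 0.7]
opening: 1.001
```

View pics/e0.png

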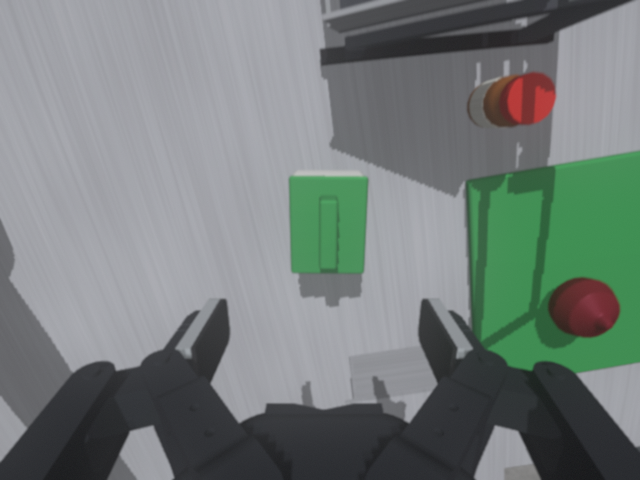

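View pics/e1z.png

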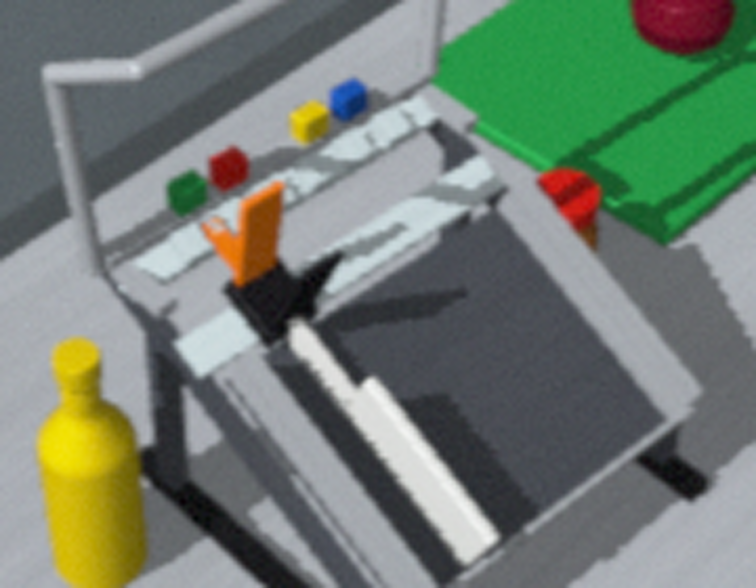

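The side crop shows the divider at the green tag with the pawl down. In the wrist view the tub lid is at cols 290–367, rows 176–273. Measuring its corners.

```bash
python3 - <<'E'
from h import *
w=np.load('w3.npy');C=cam('wrist',(w[:3],w[3:]))
im=cv2.imread('pics/e0.png');h=cv2.cvtColor(im,cv2.COLOR_BGR2HSV)
m=cv2.inRange(h,(50,90,40),(75,255,255));m[:150]=0;m[300:]=0;m[:,:270]=0;m[:,400:]=0
m=cv2.morphologyEx(m,cv2.MORPH_CLOSE,np.ones((7,7)))
def rect(c,m,z):
    cs,_=cv2.findContours(m,cv2.RETR_EXTERNAL,cv2.CHAIN_APPROX_NONE);k=max(cs,key=cv2.contourArea)[:,0,:]
    P=np.array([onz(c,p+0.0,z)[:2] for p in k],np.float32);r=cv2.minAreaRect(P*1000);return r
print('wrist',rect(C,m,.058))
t=cv2.imread('pics/top0.png');h=cv2.cvtColor(t,cv2.COLOR_BGR2HSV);m=cv2.inRange(h,(50,90,40),(75,255,255));m[:260]=0
print('top',rect(cam('top'),m,.058))
# bar ends in wrist at z=.088
for u in((329,196),(329,271),(320,233),(338,233)): print(onz(C,u,.088).round(4))
E
```

```text
wrist ((476.0452880859375, -321.4794921875), (102.96521759033203, 77.15876770019531), 79.61260986328125)
top ((475.9410400390625, -321.38995361328125), (105.29498291015625, 78.5197525024414), 79.5037841796875)
[ 0.4835 -0.2842  0.088 ]
[ 0.4707 -0.358   0.088 ]
[ 0.469  -0.3177  0.088 ]
[ 0.4858 -0.3207  0.088 ]
```

```bash
python3 - <<'E'
from h import *
R=Ro.from_euler('xyz',[180,0,79.6],degrees=True).as_matrix()
plan(np.array([.4765,-.321,.064]),R,5)
E
```

```text
at [ 0.4768 -0.2991  0.2468] [179.88  -0.36  80.35] d [-0.0003 -0.0219 -0.1828] rotdeg 0.84
[-0.006, 0.001, 0.049, 0.0, -0.001, 0.001],[-0.006, 0.001, 0.049, 0.0, -0.001, 0.001],[-0.006, 0.001, 0.049, 0.0, -0.001, 0.001],[-0.006, 0.001, 0.049, 0.0, -0.001, 0.001],[-0.006, 0.001, 0.049, 0.0, -0.001, 0.001],
```

```bash
python3 -m pendant '[[[-0.006,0.001,0.06,0,-0.001,0.001],[-0.006,0.001,0.06,0,-0.001,0.001],[-0.006,0.001,0.05,0,-0.001,0.001],[-0.006,0,0.03,0,-0.001,0],[-0.003,0,0.010,0,0,0],[0,0,0,0,0,0],[0,0,0,0,0,0]]]' ; python3 - <<'E'
from h import *
R=Ro.from_euler('xyz',[180,0,79.6],degrees=True).as_matrix()
plan(np.array([.4765,-.321,.064]),R,1)
E
```

```text
time_s: 8.4
ee_pos: [0.4764, -0.3197, 0.0908]
tcp_rot: [179.8, 0.2, 80.0]
ft_force: [1.2, 1.2, 0.2]
opening: 1.0
at [ 0.4764 -0.3197  0.0908] [179.78   0.18  79.99] d [ 0.0001 -0.0013 -0.0268] rotdeg 0.48
[-0.002, 0.0, 0.036, 0.002, 0.002, 0.003],
```

```bash
python3 -m pendant '[[[-0.002,0,0.02,0.001,0.001,0.002],[0,0,0.015,0,0.001,0.001],[0,0,0,0,0,0],[0,0,0,0,0,0]]]'; python3 -m pendant '[[[0,0,0,0,0,0],[0,0,0,0,0,0],[0,0,0,0,0,0],[0,0,0,0,0,0],[0,0,0,0,0,0],[0,0,0,0,0,0]]]' 1 60; python3 - <<'E'
from h import *
o=robot.get_obs();print(o['ee_pos'],o['opening']*85)
cv2.imwrite('pics/f0.png',robot.camera('wrist'))
E
```

```text
time_s: 8.9
ee_pos: [0.4754, -0.3213, 0.0633]
tcp_rot: [-180.0, -0.1, 79.6]
ft_force: [0.9, -0.3, 0.2]
opening: 1.0
time_s: 9.65
ee_pos: [0.4756, -0.3215, 0.0636]
tcp_rot: [180.0, -0.1, 79.6]
ft_force: [1.9, 0.3, 2.0]
opening: 0.196
[ 0.47558828 -0.32145101  0.06357104] 16.63074349784929
```

View pics/f0.png

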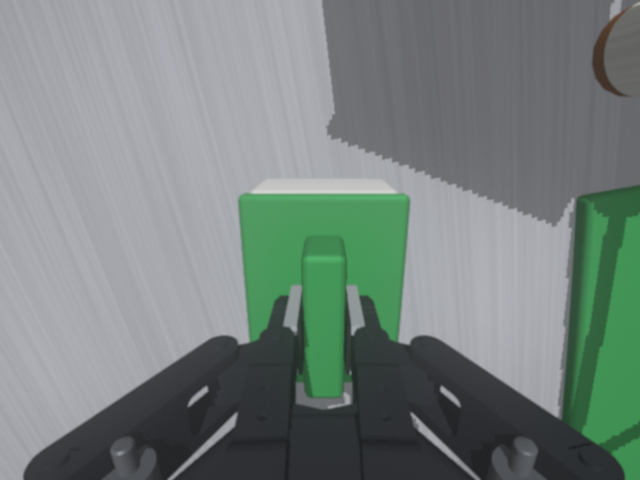

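Gripped: the bar is between the pads (opening ≈17–18 mm). Lifting.

```bash
python3 -m pendant '[[[0,0,-0.02,0,0,0],[0,0,-0.05,0,0,0],[0,0,-0.065,0,0,0],[0,0,-0.065,0,0,0],[0,0,-0.04,0,0,0],[0,0,-0.01,0,0,0],[0,0,0,0,0,0]]]'; python3 - <<'E'
from h import *
P=D2W((-.012,-.022,.15))[0];print(P)
plan(P,gripR(),7)
o=robot.get_obs();print(o['opening']*85,np.round(o['ft_force'],1))
E
```

```text
time_s: 10.58
ee_pos: [0.4747, -0.3215, 0.2504]
tcp_rot: [-179.9, -0.1, 79.6]
ft_force: [-0.3, 0.3, -4.2]
opening: 0.198
[ 0.50450642 -0.06357289  0.21587475]
at [ 0.4747 -0.3215  0.2504] [-1.7995e+02 -8.0000e-02  7.9620e+01] d [ 0.0298  0.2579 -0.0345] rotdeg 25.7
[0.049, -0.003, 0.007, -0.031, 0.001, -0.007],[0.049, -0.003, 0.007, -0.031, 0.001, -0.007],[0.049, -0.003, 0.007, -0.031, 0.001, -0.007],[0.049, -0.002, 0.007, -0.031, 0.001, -0.007],[0.049, -0.002, 0.007, -0.031, 0.001, -0.007],[0.049, -0.002, 0.007, -0.031, 0.001, -0.007],[0.049, -0.002, 0.007, -0.031, 0.001, -0.007],
16.843014627785358 [-0.3  0.3 -4.2]
```

```bash
python3 -m pendant '[[[0.03,-0.002,0,-0.031,0.001,-0.007],[0.049,-0.003,0.005,-0.031,0.001,-0.007],[0.049,-0.003,0.007,-0.031,0.001,-0.007],[0.049,-0.002,0.007,-0.031,0.001,-0.007],[0.049,-0.002,0.007,-0.031,0.001,-0.007],[0.049,-0.002,0.007,-0.031,0.001,-0.007],[0.049,-0.002,0.007,-0.031,0.001,-0.007],[0.015,0,0,0,0,0]]]'; python3 -m pendant '[[[0,0,0,0,0,0],[0,0,0,0,0,0]]]'; python3 - <<'E'
from h import *
o=robot.get_obs();print((deckR().T@(np.array(o['ee_pos'])-ORG)).round(4),o['opening']*85,np.round(o['ft_force'],1))
plan(D2W((-.012,-.022,.08))[0],gripR(),3)
s=robot.camera('side');cv2.imwrite('pics/g1.png',cv2.resize(s[130:340,235:475],None,fx=3.2,fy=2.8,interpolation=cv2.INTER_CUBIC))
cv2.imwrite('pics/g2.png',robot.camera('wrist'))
E
```

```text
time_s: 11.58
ee_pos: [0.5015, -0.0661, 0.2175]
tcp_rot: [155.4, 0.3, 85.5]
ft_force: [-0.6, -1.1, -4.9]
opening: 0.197
time_s: 11.82
ee_pos: [0.5037, -0.0695, 0.2192]
tcp_rot: [155.2, 0.3, 85.2]
ft_force: [-0.6, 0.2, -4.3]
opening: 0.195
[-0.0109 -0.028   0.1532] 16.583967244905654 [-0.6  0.2 -4.3]
at [ 0.5037 -0.0695  0.2192] [155.24   0.34  85.19] d [ 0.0303  0.0035 -0.0668] rotdeg 0.46
[0.003, -0.0, 0.033, -0.001, 0.001, -0.0],[0.003, -0.0, 0.033, -0.001, 0.001, -0.0],[0.003, -0.0, 0.033, -0.001, 0.001, -0.0],
```

View pics/g1.png

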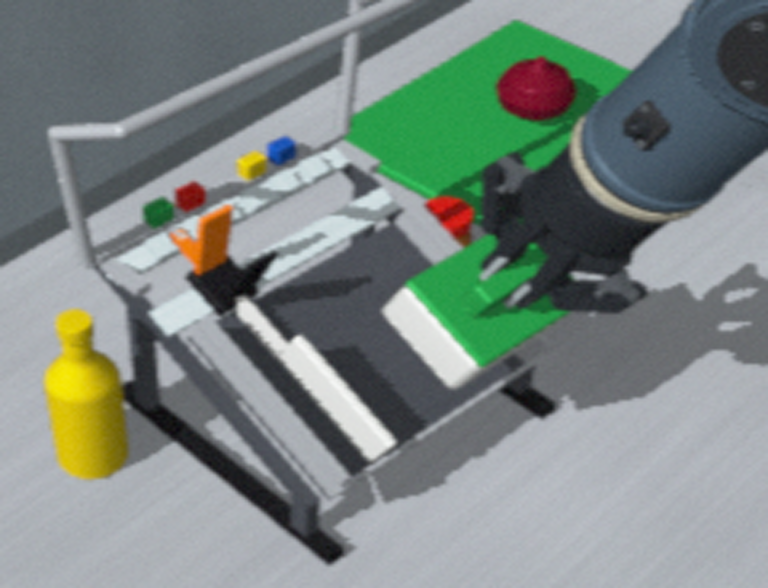

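View pics/g2.png

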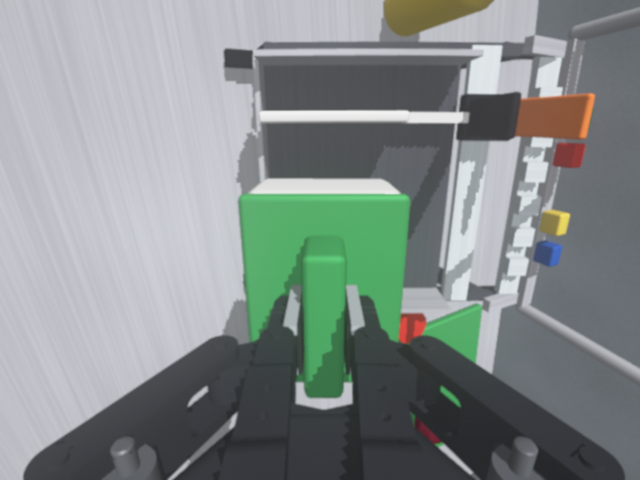

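The tub hangs level with the deck over the right-hand bay, unslipped in the grip. Descending.

```bash
python3 -m pendant '[[[0.003,0,0.03,-0.001,0.001,0],[0.003,0,0.033,-0.001,0.001,0],[0.001,0,0.02,0,0,0],[0,0,0.01,0,0,0],[0,0,0,0,0,0],[0,0,0,0,0,0]]]'; python3 - <<'E'
from h import *
o=robot.get_obs();print((deckR().T@(np.array(o['ee_pos'])-ORG)).round(4),(deckR().T@o['ft_force']).round(1))
plan(D2W((-.016,-.022,.067))[0],gripR(),2)
E
```

```text
time_s: 12.68
ee_pos: [0.534, -0.067, 0.157]
tcp_rot: [154.9, 0.1, 85.3]
ft_force: [0.5, 0.4, -3.8]
opening: 0.198
[-0.01   -0.023   0.0841] [-1.1  0.5 -3.6]
at [ 0.534 -0.067  0.157] [1.5489e+02 1.3000e-01 8.5260e+01] d [ 0.0019  0.0009 -0.0181] rotdeg 0.22
[0.001, -0.004, 0.011, 0.0, 0.001, -0.0],[0.001, -0.004, 0.011, 0.0, 0.001, -0.0],
```

```bash
c(){ python3 - <<'E'
from h import *
o=robot.get_obs();print('DECK',(deckR().T@(np.array(o['ee_pos'])-ORG)).round(4),(deckR().T@o['ft_force']).round(1))
E
}; python3 -m pendant '[[[0,-0.003,0.01,0,0,0],[0,-0.002,0.007,0,0,0],[0,0,0,0,0,0],[0,0,0,0,0,0]]]'; c;  python3 -m pendant '[[[0,0,0.002,0,0,0],[0,0,0.002,0,0,0]]]'; c
```

```text
time_s: 13.18
ee_pos: [0.5361, -0.0666, 0.1441]
tcp_rot: [154.9, 0.1, 85.3]
ft_force: [1.1, -0.1, -3.7]
opening: 0.199
DECK [-0.0135 -0.0225  0.0716] [-0.5 -0.  -3.8]
time_s: 13.42
ee_pos: [0.5374, -0.0666, 0.1411]
tcp_rot: [154.9, 0.1, 85.3]
ft_force: [0.5, -0.6, -4.6]
opening: 0.199
DECK [-0.0136 -0.0224  0.0683] [-1.4 -0.6 -4.4]
```

```bash
c(){ python3 - <<'E'
from h import *
o=robot.get_obs();print('DECK',(deckR().T@(np.array(o['ee_pos'])-ORG)).round(4),(deckR().T@o['ft_force']).round(1))
E
}; python3 -m pendant '[[[0,0,0.002,0,0,0],[0,0,0.001,0,0,0],[0,0,0,0,0,0]]]'|grep x; c;  python3 -m pendant '[[[0,0,0.002,0,0,0],[0,0,0,0,0,0]]]'|grep x; c
```

```text
DECK [-0.0138 -0.0224  0.0659] [-1.3  0.2 -3.2]
DECK [-0.0139 -0.0224  0.0643] [-1.1  0.1 -3.6]
```

```bash
c(){ python3 - <<'E'
from h import *
o=robot.get_obs();print('DECK',(deckR().T@(np.array(o['ee_pos'])-ORG)).round(4),(deckR().T@o['ft_force']).round(1))
E
}; python3 -m pendant '[[[0,0,0.001,0,0,0],[0,0,0,0,0,0]]]'|grep x; c;  python3 -m pendant '[[[0,0,0.001,0,0,0],[0,0,0,0,0,0]]]'|grep x; c
```

```text
DECK [-0.0138 -0.0224  0.0637] [-1.5  0.  -3.4]
DECK [-0.0135 -0.0227  0.0633] [-1.8 -0.8  5.5]
```

Contact with the deck (z force +9 N) at 63.3 mm, as expected. Easing the tub down the slope to the lip.

```bash
c(){ python3 - <<'E'
from h import *
o=robot.get_obs();print('DECK',(deckR().T@(np.array(o['ee_pos'])-ORG)).round(4),(deckR().T@o['ft_force']).round(1),np.round(o['tcp_rot'],1))
E
}; python3 -m pendant '[[[0,-0.002,-0.0005,0,0,0],[0,-0.002,0,0,0,0],[0,0,0,0,0,0]]]'|grep x; c;  python3 -m pendant '[[[0,-0.002,0,0,0,0],[0,0,0,0,0,0]]]'|grep x; c
```

```text
DECK [-0.0161 -0.0223  0.0635] [ 2.4 -1.2  4.1] [1.548e+02 1.000e-01 8.530e+01]
DECK [-0.0177 -0.0223  0.0634] [ 2.4 -1.1  4.8] [1.548e+02 1.000e-01 8.530e+01]
```

```bash
c(){ python3 - <<'E'
from h import *
o=robot.get_obs();print('DECK',(deckR().T@(np.array(o['ee_pos'])-ORG)).round(4),(deckR().T@o['ft_force']).round(1),np.round(o['tcp_rot'],1))
E
}; python3 -m pendant '[[[0,-0.0015,0,0,0,0],[0,0,0,0,0,0]]]'|grep x; c;  python3 -m pendant '[[[0,-0.0015,0,0,0,0],[0,0,0,0,0,0]]]'|grep x; c;python3 - <<'E'
from h import *
s=robot.camera('side');cv2.imwrite('pics/k1.png',cv2.resize(s[130:340,235:475],None,fx=3.2,fy=2.8,interpolation=cv2.INTER_CUBIC))
E
```

```text
DECK [-0.0188 -0.0222  0.0635] [ 3.1 -0.2  5.1] [1.548e+02 1.000e-01 8.530e+01]
DECK [-0.0196 -0.0222  0.0635] [ 4.  -0.   4.7] [1.548e+02 1.000e-01 8.530e+01]
```

View pics/k1.png

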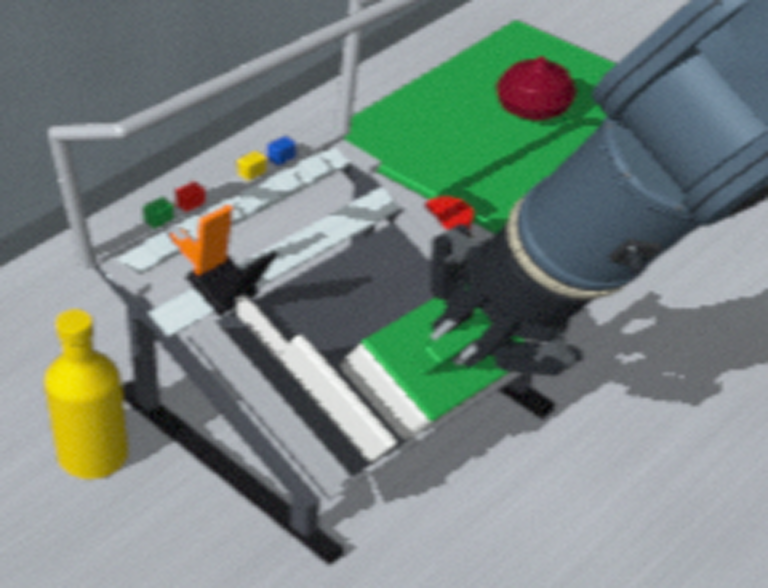

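```bash
c(){ python3 - <<'E'
from h import *
o=robot.get_obs();print('DECK',(deckR().T@(np.array(o['ee_pos'])-ORG)).round(4),(deckR().T@o['ft_force']).round(1),np.round(o['tcp_rot'],1))
E
}; python3 -m pendant '[[[0,-0.001,0,0,0,0],[0,0,0,0,0,0]]]'|grep x; c;  python3 -m pendant '[[[0,-0.001,0,0,0,0],[0,0,0,0,0,0]]]'|grep x; c
```

```text
DECK [-0.0197 -0.0222  0.0636] [ 5.9 -1.4  5.3] [1.548e+02 1.000e-01 8.530e+01]
DECK [-0.0199 -0.0221  0.0636] [ 5.6 -1.   4. ] [1.547e+02 1.000e-01 8.540e+01]
```

```bash
c(){ python3 - <<'E'
from h import *
o=robot.get_obs();print('DECK',(deckR().T@(np.array(o['ee_pos'])-ORG)).round(4),(deckR().T@o['ft_force']).round(1),np.round(o['tcp_rot'],1))
E
}; python3 -m pendant '[[[0,-0.0015,0,0,0,0],[0,0,0,0,0,0]]]'|grep x; c;python3 -m pendant '[[[0,0,0,0,0,0],[0,0,0,0,0,0]]]'|grep x; c
python3 - <<'E'
from h import *
s=robot.camera('side');cv2.imwrite('pics/k3.png',s);cv2.imwrite('pics/k2.png',cv2.resize(s[220:310,320:420],None,fx=7,fy=6.5,interpolation=cv2.INTER_CUBIC))
E
```

```text
DECK [-0.0201 -0.0221  0.0637] [ 9.3 -1.1  4.9] [1.546e+02 1.000e-01 8.540e+01]
DECK [-0.0201 -0.0221  0.0637] [ 9.2 -1.5  5.4] [1.546e+02 1.000e-01 8.540e+01]
```

View pics/k2.png

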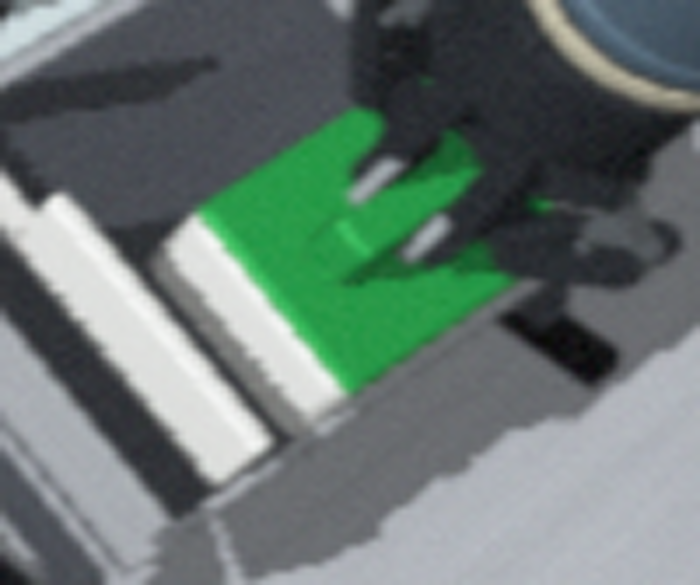

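The tub is against the lip (stalled at deck x −20.1 mm, 9 N along x). Easing off, releasing and withdrawing along the normal.

```bash
python3 -m pendant '[[[0,0.001,0,0,0,0],[0,0.0005,-0.0003,0,0,0],[0,0,0,0,0,0]]]'; python3 -m pendant '[[[0,0,0,0,0,0],[0,0,0,0,0,0],[0,0,0,0,0,0],[0,0,0,0,0,0]]]' 0.5; python3 -m pendant '[[[0,0,-0.01,0,0,0],[0,0,-0.03,0,0,0],[0,0,-0.05,0,0,0],[0,0,-0.05,0,0,0],[0,0,-0.05,0,0,0],[0,0,0,0,0,0],[0,0,0,0,0,0]]]'
python3 - <<'E'
from h import *
o=robot.get_obs();w=np.r_[o['ee_pos'],o['tcp_rot']];np.save('w5.npy',w);print((deckR().T@(np.array(o['ee_pos'])-ORG)).round(4))
cv2.imwrite('pics/m0.png',robot.camera('wrist'))
s=robot.camera('side');cv2.imwrite('pics/m1.png',s)
cv2.imwrite('pics/m1z.png',cv2.resize(s[160:330,240:430],None,fx=4,fy=3.5,interpolation=cv2.INTER_CUBIC))
E
```

```text
time_s: 17.15
ee_pos: [0.5336, -0.0659, 0.1343]
tcp_rot: [154.7, 0.1, 85.4]
ft_force: [6.2, -0.3, 3.4]
opening: 0.194
time_s: 17.65
ee_pos: [0.5316, -0.0662, 0.1331]
tcp_rot: [154.9, 0.1, 85.3]
ft_force: [0.4, -0.5, 0.2]
opening: 0.499
time_s: 18.52
ee_pos: [0.4715, -0.0619, 0.2618]
tcp_rot: [154.9, 0.2, 85.2]
ft_force: [0.3, -0.3, -0.4]
opening: 0.496
[-0.0225 -0.0229  0.2056]
```

View pics/m0.png

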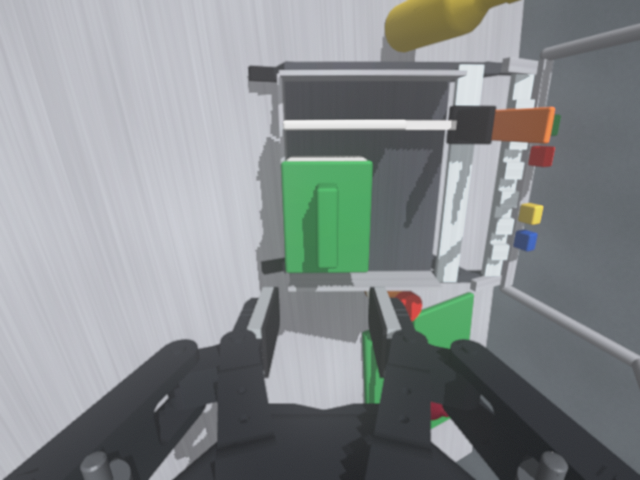

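View pics/m1z.png

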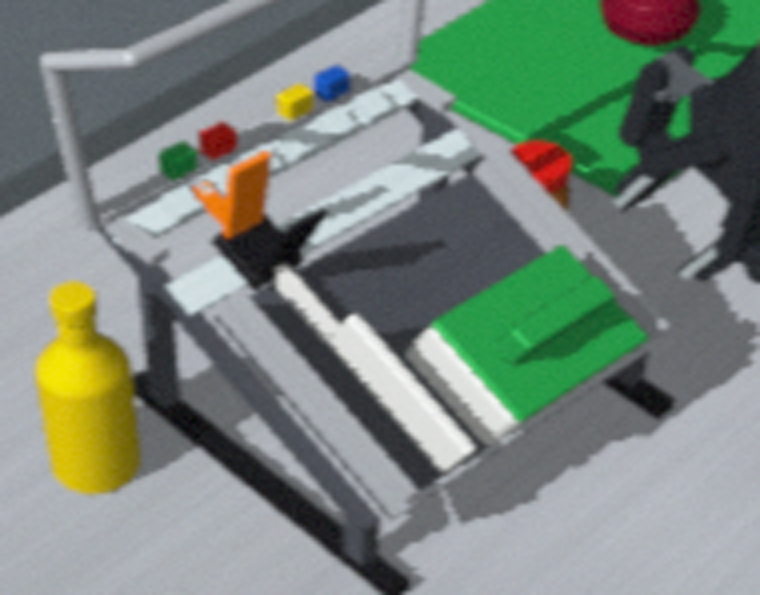

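The tub lies flat against the lip and the divider sits at the green tag. One numeric check before handing in.

```bash
python3 - <<'E'
from h import *
w=np.load('w5.npy');Cw=cam('wrist',(w[:3],w[3:]));R=deckR()
def ondeck(c,uv,z):
    o,d=ray(c,uv);o=R.T@(o-ORG);d=R.T@d;return (o+d*(z-o[2])/d[2])
def g(im,r):
    m=cv2.inRange(cv2.cvtColor(im,cv2.COLOR_BGR2HSV),(50,90,40),(75,255,255));k=np.zeros_like(m);k[r[0]:r[1],r[2]:r[3]]=m[r[0]:r[1],r[2]:r[3]]
    k=cv2.morphologyEx(k,cv2.MORPH_CLOSE,np.ones((7,7)));cs,_=cv2.findContours(k,0,cv2.CHAIN_APPROX_NONE);return max(cs,key=cv2.contourArea)[:,0,:]
for c,f,r in((Cw,'m0',(140,285,270,385)),(cam('side'),'m1',(215,285,335,412))):
    P=np.array([ondeck(c,p,.058)[:2] for p in g(cv2.imread(f'pics/{f}.png'),r)],np.float32)*1000;print(f,cv2.minAreaRect(P))
t=robot.camera('top');cv2.imwrite('pics/n.png',t);t0=cv2.imread('pics/top0.png');s0=cv2.imread('pics/side0.png');s=cv2.imread('pics/m1.png')
for nm,a,b in(('top',t0,t),('side',s0,s)):
  for n,lo,hi in(('red',(0,150,60),(6,255,255)),('yel',(22,150,60),(32,255,255))):
    for im in(a,b):
        q,_,st,ce=cv2.connectedComponentsWithStats(cv2.inRange(cv2.cvtColor(im,cv2.COLOR_BGR2HSV),lo,hi));print(nm,n,[ce[i].round(1).tolist() for i in range(1,q) if st[i,4]>80])
# divider plate front top edge, wrist
print([ondeck(Cw,u,.045).round(4).tolist() for u in((300,125),(390,126))])
E
```

```text
m0 ((-19.31991195678711, -22.019832611083984), (104.94843292236328, 78.84355163574219), 89.8701171875)
m1 ((-19.79022216796875, -23.16329574584961), (80.31733703613281, 109.02432250976562), 0.3073709309101105)
top red [[418.9, 209.6], [206.2, 290.7]]
top red [[418.9, 209.6], [206.2, 290.7]]
top yel [[283.3, 189.3]]
top yel [[283.3, 189.3]]
side red [[376.0, 206.2], [279.7, 413.6]]
side red [[376.0, 206.2], [279.7, 413.6]]
side yel [[261.2, 273.8]]
side yel [[261.2, 273.9]]
[[-0.0425, 0.0591, 0.045], [0.0358, 0.0582, 0.045]]
```

View pics/n.png

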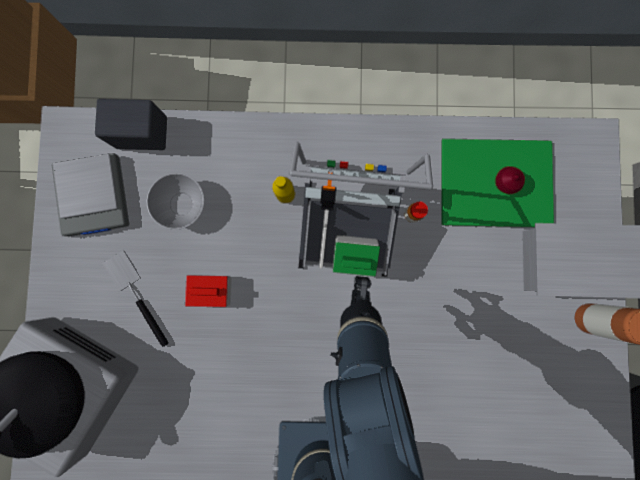

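All checks agree: the tub is at deck x ≈ −19.5 mm, square within 0.3°, and the divider is at about 59 mm. Nothing else has moved. Handing in.

```bash
python3 -c "
from bench import robot
print(robot.hand_in(), robot.get_obs()['time_s'])"
```

```text
the job is handed in; nothing more can be done
the job is handed in; nothing more can be done
```

The divider is locked at the green tag and the green tub sits flat in the wider bay against the front lip. I handed in after about 18.7 s.

**Divider:** I squeezed the lever to its stop, slid the divider 60 mm left to the notch at +60 mm and let go. The pictures then showed the pawl down between that notch's edges, the lever back at rest, and the plate at about y = +59 mm. I confirmed the lock only by eye and did not push the divider to test it.

**Tub:** I set it on the deck with about 9 N of contact force, eased it down the slope until it met the lip, and released it. Afterwards its centre measured x ≈ −19.3 to −19.8 mm (ideal −20) and y ≈ −22 to −23 mm, square to within 0.3°. The wrist and side views agree to about 1 mm, within calibration.

**Other things:** The red tub, bottle and jar are at the same pixel positions as at the start. The bowl looks unmoved in the top picture, but I did not measure it. The gripper was clear of everything at hand-in, and no check failed.

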